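# Knock the guide bushing out of the drill jig

### The job

Set the wooden drill jig over the knock-out stand so that the post enters the hole in its underside, and press it fully down onto the stand's base, firmly but never forcing it (keep well under 40 N), so that the post pokes the tight steel bushing up out of the jig. Then pull the bushing out and stand it on end in the parts tray, leaving the jig sitting flat on the stand. Leave the mug, the wooden knob and the hand tool alone.

Things in the scene. Friction and masses are not known exactly. Their poses are not given: they have to be found in the camera images.
- jig_center (a point): centre, half-way up, of the loose drill jig: pale hardwood block 100 mm long (its x), 46 mm wide (its y), 45 mm high (z up), about 0.28 kg, thin brass strip on its +x end. In its top middle a recess, 23 mm across, 22 mm deep, holds the bushing flush. Grip it across its width and keep the space above the middle free: the bushing rises 14 mm there. The two dark dots on top are only marks.
- bushing_center (a point): centre, half-way up, of the steel guide bushing: cylinder 22 mm across and 22 mm high (z its axis), 55 g, small dark bore. At the start flush in the jig's recess, its underside 23 mm above the jig's underside, held by two hidden spring plungers near the recess floor: pushing it up takes roughly 8 to 18 N over the first 9 mm, after which it is free.
- stand_top (a point): centre of the upper face of the fixed knock-out stand, a dark round iron base 130 mm across, 18 mm high (this point is 18 mm above the bench). A firm steel post, 12 mm across, rises 37 mm above this face, flat top with a 1.2 mm chamfer. The post is eccentric: its axis is 7 mm from this point, in a direction that differs every time and is not told by the pose. Find it by eye or by feel.
- tray: fixed low plywood parts tray, 130 mm (its x) by 110 mm (its y), 16 mm high, walls and floor about 6 mm thick; origin at the centre of its underside.
- mug: bystander: blue mug, 80 mm across, 85 mm high; origin at the centre of its underside.
- knob: bystander: turned dark wooden knob, 48 mm across, 56 mm high, standing; origin at the centre of its underside.
- chisel: bystander: lying hand tool with a wooden handle, about 0.2 m long; origin at the underside, its length along x.
- jig_hole (a point): mouth of the jig's access hole, in the middle of its underside, 22.5 mm below the jig's centre: round, 14 mm across with a 1.2 mm chamfer, 23 mm long up to the recess, concentric with it.
Things that resemble listed ones, but are neither listed nor needed, are in the scene too. Leave any green look-alike of the part that bears jig_center alone.

How it is judged (in metres and radians):
On the way:
1. the jig is fully home on the stand and the bushing has been poked up out of it (z of jig_center in the frame of stand_top below 0.0245 m and horizontal distance between jig_center and stand_top below 0.011 m and z of bushing_center in the frame of jig_center above 0.023 m and horizontal distance between bushing_center and jig_center below 0.004 m), for 0.2 s.
At the end, for the whole second after the job is handed in: The jig rests flat on the stand's base over the post (within 3 mm of fully home, tilted less than 0.06 rad), and the bushing stands upright (within 0.1 rad) on the floor of the tray, released and at rest (z of jig_center in the frame of stand_top between 0.02 and 0.0255 m and horizontal distance between jig_center and stand_top below 0.011 m and angle between jig_center's own z axis and vertical below 0.06 rad and x of bushing_center in the frame of tray between -0.055 and 0.055 m and y of bushing_center in the frame of tray between -0.045 and 0.045 m and height (world z) of bushing_center below 0.022 m and angle between bushing_center's own z axis and vertical below 0.1 rad and linear speed of each of bushing, jig below 0.02 m/s); the robot touches nothing.
It fails at once if the jig is forced against the stand or its post with more than 40 N (contact force between jig and stand above 40 N).
It fails at once if the bushing is pushed by the stand's post with more than 40 N (contact force between bushing and stand above 40 N).
It fails at once if a bystander is moved by more than 30 mm (distance of any of mug, knob, chisel from where it was at the start of the episode above 0.03 m).
It also fails if it takes over 67 s, if anything falls off the work surface, if the arm or the gripper's body presses on something with over 40 N, if the wrist force passes 120 N, or if a joint passes its speed limit or range.

### The arm

A 6-joint arm with a two-finger parallel gripper is mounted at the origin on the work surface. World frame = base frame: x ahead of the robot, y to its left, z up, the work surface at z = 0. Lengths are in mm, angles in rad, forces in N, time in s.
With the tool pointing down it reaches from about 300 to 775 mm from the base axis. Payload 14.6 kg.
Tool frame: the origin (TCP) lies between the finger pads; the fingertips stand 25 mm ahead of it and the grasp point (between the pads) lies 6 mm ahead of it; z points along the fingers, y is the line along which they close (so a half turn about z gives the same grasp; the last joint's range is limited). The gripper opens to 94 mm and grips with 3 to 60 N. Pads are 16 mm wide; open, the fingers measure 119 mm over their backs; the gripper's body (75 mm by 177 mm) begins 78 mm behind the grasp point.
Start: joints at [-1.203, 0.3, 1.521, -0, 1.321, -0.067], TCP at [231.668, -498.818, 196.646] pointing down, gripper open.
Joint ranges: [-3.03, 3.03], [-0.79, 2.21], [0.23, 2.52], [-1.04, 4.18], [0, 3.07], [-2.55, 2.55]. Speed limits (rad/s): [2.22, 2.22, 2.57, 3.14, 3.14, 3.14].

### API

Orientations are given as [roll, pitch, yaw] about the fixed x, y, z axes, in that order (R = Rz(yaw) Ry(pitch) Rx(roll)).
In Python, from cell import manip gives the robot as it stands. The module is installed in compiled form; this text tells all that it offers.
- The arm moves only by the tool step_arm, never from a script. Its argument "series" is one flat list of numbers, 5 for each row, row after row: the shift along the world's x, y, z in mm, then the turn about the world's z in rad, then the closure, from 0 (fully open) to 1 (shut). In form: [dx, dy, dz, spin, jaw, dx, dy, dz, spin, jaw, ...]. A call has 1 to 20 rows; each row shifts and turns the commanded pose from where the row before left it; what a row does not reach is not made up. A row lasts 1/8 s, in which the tool goes at most 62.5 mm and 10.7 degrees, less where a joint would pass 70% of its speed; a pose out of reach is approached as far as the arm can. A call is refused whole if a number of a shift passes 62.5 or a number of a turn 0.188, either way. A call with a gripper value outside its range is refused whole. The fingers move at their own pace and stop on an object; "squeeze" is the grip in N (left out, the last holds). Time passes only in rows, so rows that do not move let the fingers close. It gives the time, the measured TCP pose, the force, the opening and the grip force at its end, in the units of the state.
- manip.read_state(): the state, without advancing time (a new reading comes with each control period).
- manip.camera(name): name is "scene" or "top" or "wrist"; returns (picture, depth): 400x640x3 uint8, blue, green, red; 400x640 float32, mm along the optical axis (not along the pixel's ray), 0 where there is no reading.
- manip.camera_info(name): a dict with "fovy" (degrees; the focal length in pixels is half the picture's height over the tangent of half this angle, whatever the lens; pixels are square), "cx", "cy" (the principal point, pixels), "k1" (the pictures are not rectified: a ray, as slopes to the right and down, at radius r is drawn at 1 + k1 r^2 times it, then the intrinsics apply), "eye" and "orientation" of the camera in the world. Camera axes: x right, y down, z forward; pixel columns grow to the right and rows downward; lengths in mm; the calibration is good to about 2 mm. A picture is of the moment at which its call begins: read the wrist's pose just before it. camera_info takes no time and is no camera call; for the wrist camera it gives the pose at the moment of the call.
- manip.sign_off(): hands the job in; it is judged then, once.
The state is a dict: "clock": time; "joints": joint angles; "qd": joint speeds; "effort": joint torques, N m; "eef_pos": TCP position; "eef_rot": TCP orientation; "wrist_force": force on the tool from outside, world axes, zero at the start; "moment": the same for the moment, N m; "finger_gap": finger opening in mm; "finger_force": force on a finger pad.
Only numpy, scipy, OpenCV 4.12 (cv2) and the standard library are available. Lean on these libraries where they do the work, as an engineer would, in place of code of your own. Each camera call takes 0.05 s, during which the arm holds its last target. There are 200 camera calls.

## Working session

There is one attempt and no reset: what is moved stays moved. The work goes in short steps, Python scripts to look and compute and a tool call to move; the robot and the scene stay as the last step left them, time stands still between calls to the robot, and variables do not carry over. Pictures are saved under pics/ and viewed, at most 10 in all, crops included, and the job is handed in when it is done.

Besides the shell and the picture viewer there is one more tool, called after "Call:" by a JSON object that holds its "name" and its "arguments". step_arm: Moves the arm, as the interface text tells. Its arguments: {"type":"object","properties":{"series":{"type":"array"},"squeeze":{"type":"number"}},"required":["series"]}

```bash
mkdir -p pics; cat > h.py <<'E'
import numpy as np, cv2
from cell import manip
from scipy.spatial.transform import Rotation as R
def cam(n):
    i=manip.camera_info(n); p,d=manip.camera(n); return p,d,i
def rot(i):
    o=np.array(i["orientation"],float)
    return o if o.shape==(3,3) else R.from_euler('xyz',o).as_matrix()
def rays(i,uv):
    uv=np.atleast_2d(uv).astype(float); f=200/np.tan(np.radians(i["fovy"])/2)
    d=(uv-[i["cx"],i["cy"]])/f; s=d.copy()
    for _ in range(20): s=d/(1+i["k1"]*(s**2).sum(1,keepdims=True))
    return np.c_[s,np.ones(len(s))]
def plane(i,uv,z):
    r=rays(i,uv)@rot(i).T; e=np.array(i["eye"],float)
    return e+r*((z-e[2])/r[:,2])[:,None]
def pts(i,uv,dep):
    uv=np.atleast_2d(uv).astype(int)
    return np.array(i["eye"])+(rays(i,uv)*dep[uv[:,1],uv[:,0]][:,None])@rot(i).T
E
python3 - <<'E'
from h import *
print(manip.read_state())
for n in("top","scene"):
    p,d,i=cam(n);print(i);cv2.imwrite(f"pics/{n}.png",p);np.savez(f"{n}.npz",p=p,d=d)
    import pickle;pickle.dump(i,open(n+".pkl","wb"))
E
```

```text
{'clock': 0.0, 'joints': array([-1.20255744e+00,  3.00432483e-01,  1.52159345e+00, -3.52276474e-05,
        1.32069297e+00, -6.66091301e-02]), 'qd': array([ 5.08805317e-04, -9.08201938e-05,  4.27142450e-04, -6.26817573e-04,
       -1.37631638e-04, -4.39625134e-04]), 'effort': array([ 7.20371918e-04, -5.31806159e+01, -3.52735269e+01,  7.08260201e-02,
        2.45514867e-02, -6.39626455e-05]), 'eef_pos': array([ 231.58432138, -498.56270315,  196.10228399]), 'eef_rot': array([-3.14046663e+00, -4.09169127e-05,  4.34856733e-01]), 'wrist_force': array([ 0.47138353, -0.011637  , -0.31572624]), 'moment': array([-0.01612381, -0.04424814, -0.05950922]), 'finger_force': 0.0, 'finger_gap': 93.56239528654629}
{'fovy': 51.12328333245779, 'cx': 321.0544252815422, 'cy': 199.24616439944595, 'k1': -0.007080186081648682, 'eye': array([ 367.32473134,  -14.1599665 , 1015.25985344]), 'orientation': array([-2.96054547, -0.02536742, -1.59463504])}
{'fovy': 50.107924650852596, 'cx': 312.78383291108764, 'cy': 195.40848206938153, 'k1': 0.01832871247047101, 'eye': array([1000.70441161,  727.26266011,  847.06355738]), 'orientation': array([-2.30754250e+00, -2.61591838e-03,  2.61983513e+00])}
```

View pics/top.png

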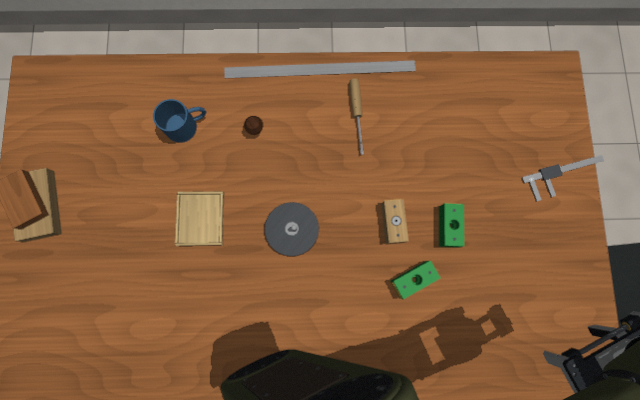

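View pics/scene.png

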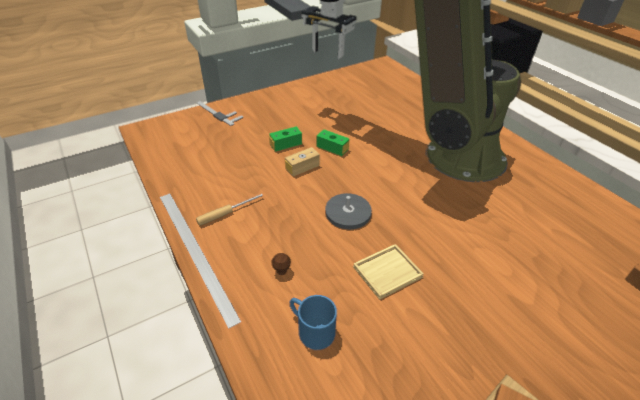

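The top view shows these parts:
- **Jig candidates:** pale block at (396,221), green blocks at (453,225) and (416,280). The pale one with the steel bushing fits; the green ones are look-alikes to leave alone.
- **Other parts:** stand (292,229), tray (200,218), mug (176,120), knob (254,125), chisel (357,115).

Next I'll enlarge the jig and stand and measure them.

```bash
python3 - <<'E'
from h import *
import pickle
p=np.load("top.npz")["p"];d=np.load("top.npz")["d"];i=pickle.load(open("top.pkl","rb"))
c1=cv2.resize(p[190:255,370:435],(400,400),interpolation=cv2.INTER_CUBIC)
c2=cv2.resize(p[195:260,260:325],(400,400),interpolation=cv2.INTER_CUBIC)
cv2.imwrite("pics/crop.png",np.hstack([c1,c2]))
def comp(x0,y0,x1,y1,zr):
    vv,uu=np.mgrid[y0:y1,x0:x1]; uv=np.c_[uu.ravel(),vv.ravel()]
    P=pts(i,uv,d); m=(P[:,2]>zr[0])&(P[:,2]<zr[1]); return uv[m],P[m]
for n,b,zr,z in(("jig",(372,190,420,255),(38,52),45),("stand",(255,195,330,265),(10,26),18),("tray",(165,180,235,258),(10,22),16)):
    uv,P=comp(*b,zr); Q=plane(i,uv,z)[:,:2].astype(np.float32)
    print(n,len(uv),np.median(P[:,2]),cv2.minAreaRect(Q),Q.min(0),Q.max(0))
uv,P=comp(255,195,330,265,(30,75));print(len(P),np.median(P,0),P[:,2].max())
uv,P=comp(372,190,420,255,(-10,10));print(np.median(P,0))
E
```

```text
jig 850 44.945426327040934 ((490.1235656738281, -217.7355194091797), (100.78426361083984, 47.53516387939453), 3.393407106399536) [ 439.7619  -243.87178] [ 541.35004 -191.7016 ]
stand 2255 18.14047052941885 ((480.28704833984375, 28.502086639404297), (126.6606674194336, 127.21258544921875), 88.71221923828125) [416.33652 -35.15015] [543.8595   91.70022]
tray 574 15.527056280767283 ((509.218017578125, 248.91070556640625), (111.11974334716797, 129.04373168945312), 89.61333465576172) [444.47974 193.26317] [574.0979 304.7683]
25 [476.34155078  21.1729785   54.33170798] 58.31260562796149
[ 4.90868803e+02 -2.28605097e+02 -6.89793650e-02]
```

View pics/crop.png

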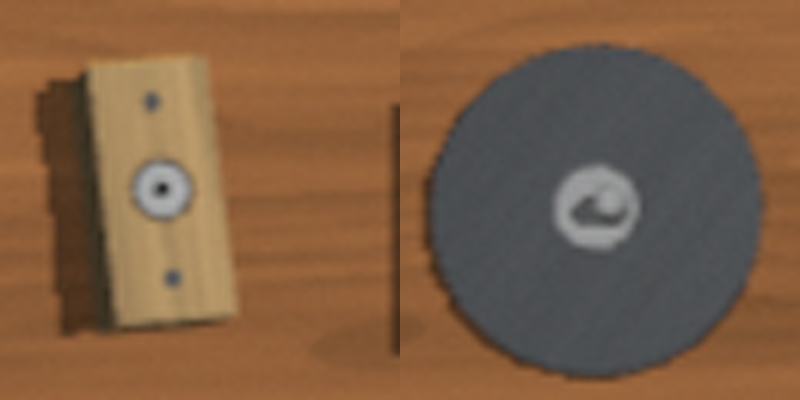

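Left crop: the pale jig has a grey bushing with a dark bore, so it is the right part. Right crop: stand disc with a light centre mark, the post leaning out of it. The depth blob puts the post near (476,21). I'll go above the jig and look with the wrist camera.

Call:
{"name": "step_arm", "arguments": {"series": [26, 28, 0, -0.035, 0, 26, 28, 0, -0.035, 0, 26, 28, 0, -0.035, 0, 26, 28, 0, -0.035, 0, 26, 28, 0, -0.035, 0, 26, 28, 0, -0.035, 0, 26, 28, 0, -0.035, 0, 26, 28, 0, -0.035, 0, 26, 28, 0, -0.035, 0, 24, 28, 0, -0.035, 0, 0, 0, 0, 0, 0, 0, 0, 0, 0, 0]}}

```text
clock: 1.6
eef_pos: [489.3, -219.1, 196.4]
eef_rot: [-3.141, 0.001, 0.085]
wrist_force: [-0.5, -0.4, -1.0]
finger_gap: 93.8
finger_force: 0.0
```

```bash
cat >> h.py <<'E'
def blob(i,d,zr,z,xy,rad):
    vv,uu=np.mgrid[0:400,0:640]; uv=np.c_[uu.ravel(),vv.ravel()]; P=pts(i,uv,d)
    m=(d.ravel()>0)&(P[:,2]>zr[0])&(P[:,2]<zr[1])&(np.hypot(P[:,0]-xy[0],P[:,1]-xy[1])<rad)
    return uv[m],P[m],plane(i,uv[m],z)[:,:2].astype(np.float32)
E
python3 - <<'E'
from h import *
s=manip.read_state();print(s["clock"],s["eef_pos"],s["eef_rot"])
p,d,i=cam("wrist");print(i);cv2.imwrite("pics/w1.png",p)
uv,P,Q=blob(i,d,(38,52),45,(490,-218),65)
print(len(Q),np.median(P[:,2]),cv2.minAreaRect(Q))
g=cv2.cvtColor(p,cv2.COLOR_BGR2GRAY)
hsv=cv2.cvtColor(p,cv2.COLOR_BGR2HSV)
m=(hsv[uv[:,1],uv[:,0],1]<60)&(np.hypot(*(Q-[490,-218]).T)<20)
print("bush",m.sum(),cv2.minEnclosingCircle(Q[m]) if m.any() else 0)
E
```

```text
1.6 [ 489.26335114 -219.11637699  196.39667054] [-3.14141098e+00  5.78016261e-04  8.53045265e-02]
{'fovy': 64.95667914211911, 'cx': 319.66223123773017, 'cy': 204.36295297759966, 'k1': 0.00915070147228383, 'eye': array([ 561.6827298 , -213.3756241 ,  383.91918604]), 'orientation': array([ 2.88516077e+00,  1.29695026e-03, -1.48548930e+00])}
3703 44.590450719786304 ((491.3275451660156, -217.0673828125), (102.20719909667969, 45.937747955322266), 3.6160945892333984)
bush 306 ((490.7906188964844, -217.25901794433594), 11.026219367980957)
```

View pics/w1.png

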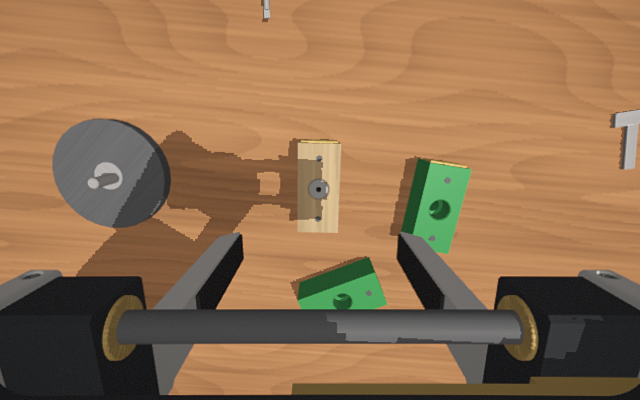

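The jig is under the gripper at pixel (318,188). Its bushing centre is (490.8,-217.3), yaw 3.6°, and the sizes match. The stand is at (110,172) with the post top near (94,183). Next I'll descend and grip.

Call:
{"name": "step_arm", "arguments": {"series": [1, 1, -30, -0.02, 0, 0.5, 1, -40, 0, 0, 0, 0, -40, 0, 0, 0, 0, -30, 0, 0, 0, 0, -15, 0, 0, 0, 0, -8, 0, 0, 0, 0, 0, 0, 0, 0, 0, 0, 0, 1, 0, 0, 0, 0, 1, 0, 0, 0, 0, 1, 0, 0, 0, 0, 1, 0, 0, 0, 0, 1, 0, 0, 0, 0, 1, 0, 0, 0, 0, 1], "squeeze": 50}}

```text
clock: 3.4
eef_pos: [491.2, -216.8, 33.7]
eef_rot: [3.142, -0.0, 0.065]
wrist_force: [0.4, -0.6, 0.9]
finger_gap: 44.4
finger_force: 50.0
```

Call:
{"name": "step_arm", "arguments": {"series": [0, 0, 8, 0, 1, 0, 0, 24, 0, 1, 0, 8, 28, 0, 1, 0, 16, 20, 0, 1, 0, 24, 0, 0, 1, 0, 24, 0, 0, 1, 0, 16, 0, 0, 1, 0, 8, 0, 0, 1, 0, 0, 0, 0, 1]}}

```text
clock: 4.53
eef_pos: [491.2, -120.8, 113.7]
eef_rot: [3.142, 0.0, 0.065]
wrist_force: [0.6, 0.2, -5.1]
finger_gap: 44.3
finger_force: 50.0
```

```bash
python3 - <<'E'
from h import *
s=manip.read_state();print(s["clock"],s["eef_pos"],s["eef_rot"],s["wrist_force"])
p,d,i=cam("wrist")
uv,P,Q=blob(i,d,(12,24),18,(480,28),75)
print("stand",len(Q),np.median(P[:,2]),cv2.minAreaRect(Q),cv2.fitEllipse(cv2.convexHull(Q)))
uv,P,Q=blob(i,d,(52,58),55,(480,28),22)
print("post",len(Q),np.median(P[:,2]),cv2.minEnclosingCircle(Q),Q.mean(0))
c=uv.mean(0).astype(int);print(c)
a=p[c[1]-60:c[1]+60,max(0,c[0]-80):c[0]+80];cv2.imwrite("pics/w2.png",np.vstack([cv2.resize(p,(640,400))[:,:], cv2.resize(a,(266,200))[:, :].copy() if 0 else cv2.copyMakeBorder(cv2.resize(a,(266,200)),0,0,0,374,0)]))
E
```

```text
4.525 [ 491.18789426 -120.75748057  113.66952067] [3.14152343e+00 1.26296373e-04 6.52816594e-02] [ 0.63314742  0.15193656 -5.05587995]
stand 14393 17.771207810912358 ((480.06103515625, 27.578601837158203), (127.41625213623047, 129.9926300048828), 3.867140531539917) ((480.30816650390625, 27.618131637573242), (127.85673522949219, 130.6152801513672), 22.43210792541504)
post 168 54.45076290990778 ((478.5762939453125, 20.43330955505371), 6.327586650848389) [478.83408   20.583109]
[145 217]
```

View pics/w2.png

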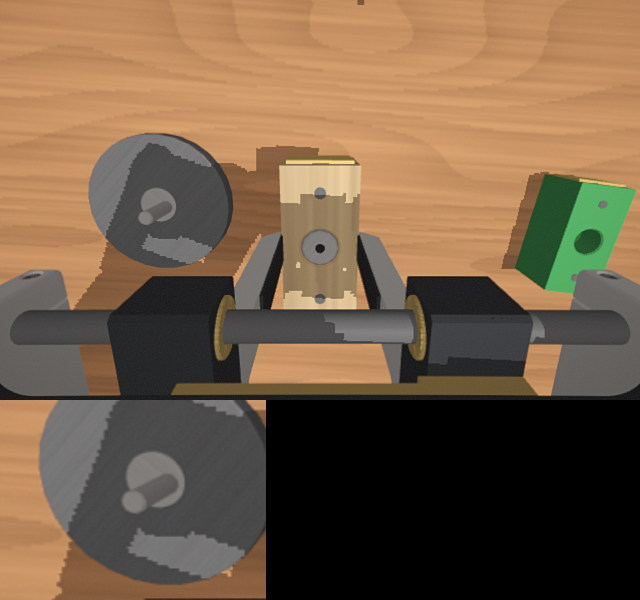

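Post top: (478.7,20.5). It lies 7.2 mm from the stand centre (480.2,27.6), which agrees with the 7 mm given. The jig is held square. I'll move above the post and hold just over it.

Call:
{"name": "step_arm", "arguments": {"series": [-1, 8, 0, 0, 1, -1, 16, 0, 0, 1, -2, 24, 0, 0, 1, -2, 26, 0, 0, 1, -2, 26, 0, 0, 1, -2, 22, 0, 0, 1, -1.5, 13, 0, 0, 1, -1, 6.5, 0, 0, 1, 0, 0, -10, 0, 1, 0, 0, -8, 0, 1, 0, 0, 0, 0, 1, 0, 0, 0, 0, 1]}}

```text
clock: 6.08
eef_pos: [478.8, 20.4, 95.6]
eef_rot: [-3.142, 0.0, 0.064]
wrist_force: [0.0, -0.5, -4.1]
finger_gap: 44.2
finger_force: 50.0
```

```bash
python3 - <<'E'
from h import *
s=manip.read_state();print(s["clock"],s["eef_pos"],s["wrist_force"])
p,d,i=cam("wrist")
x,y,z=s["eef_pos"];zt=z-33.7+45
uv,P,Q=blob(i,d,(zt-5,zt+5),zt,(x,y),60)
print(len(Q),np.median(P[:,2]),zt)
hsv=cv2.cvtColor(p,cv2.COLOR_BGR2HSV)
m=(hsv[uv[:,1],uv[:,0],1]<60)&(np.hypot(*(Q-[x,y]).T)<16)
print("bush",m.sum(),cv2.minEnclosingCircle(Q[m]),Q[m].mean(0))
E
```

```text
6.075 [478.75642489  20.42557514  95.64570413] [ 0.03694754 -0.52845726 -4.06616464]
11129 106.5343348182088 106.94570412686166
bush 969 ((478.72601318359375, 20.036218643188477), 11.193634986877441) [478.97086   20.247135]
```

Call:
{"name": "step_arm", "arguments": {"series": [0, 0.3, -3, 0, 1, 0, 0, -2, 0, 1, 0, 0, -1.5, 0, 1, 0, 0, -1.5, 0, 1, 0, 0, 0, 0, 1]}}

```text
clock: 6.75
eef_pos: [478.6, 21.0, 87.6]
eef_rot: [-3.142, 0.0, 0.065]
wrist_force: [0.0, -0.5, -4.7]
finger_gap: 44.4
finger_force: 50.0
```

Call:
{"name": "step_arm", "arguments": {"series": [0, 0, -1, 0, 1, 0, 0, -1, 0, 1, 0, 0, -1, 0, 1, 0, 0, 0, 0, 1]}}

```text
clock: 7.25
eef_pos: [478.6, 21.0, 84.6]
eef_rot: [-3.141, 0.0, 0.065]
wrist_force: [0.0, 1.4, -3.6]
finger_gap: 44.3
finger_force: 50.0
```

Call:
{"name": "step_arm", "arguments": {"series": [0, 0.4, 0, 0, 1, 0, 0, -2, 0, 1, 0, 0, -3, 0, 1, 0, 0, -3, 0, 1, 0, 0, -3, 0, 1, 0, 0, -2, 0, 1, 0, 0, 0, 0, 1]}}

```text
clock: 8.12
eef_pos: [478.6, 21.4, 71.5]
eef_rot: [-3.142, 0.0, 0.065]
wrist_force: [0.9, 0.4, -4.0]
finger_gap: 43.8
finger_force: 50.0
```

Call:
{"name": "step_arm", "arguments": {"series": [0, 0, -2, 0, 1, 0, 0, -2, 0, 1, 0, 0, -1, 0, 1, 0, 0, -1, 0, 1, 0, 0, -1, 0, 1, 0, 0, 0, 0, 1]}}

```text
clock: 8.88
eef_pos: [479.0, 21.4, 65.0]
eef_rot: [3.142, -0.001, 0.065]
wrist_force: [-1.5, 0.1, 2.2]
finger_gap: 44.7
finger_force: 50.0
```

Call:
{"name": "step_arm", "arguments": {"series": [0, 0, -0.7, 0, 1, 0, 0, -0.7, 0, 1, 0, 0, -0.6, 0, 1, 0, 0, 0, 0, 1]}}

```text
clock: 9.38
eef_pos: [478.9, 21.4, 62.9]
eef_rot: [3.142, -0.001, 0.065]
wrist_force: [0.2, -0.3, 3.5]
finger_gap: 44.2
finger_force: 50.0
```

Call:
{"name": "step_arm", "arguments": {"series": [0, 0, -0.7, 0, 1, 0, 0, -0.7, 0, 1, 0, 0, -0.7, 0, 1, 0, 0, -0.7, 0, 1, 0, 0, 0, 0, 1]}}

```text
clock: 10.0
eef_pos: [478.8, 21.4, 60.0]
eef_rot: [3.142, -0.0, 0.065]
wrist_force: [-1.0, -0.3, 3.8]
finger_gap: 44.2
finger_force: 50.0
```

Call:
{"name": "step_arm", "arguments": {"series": [0, 0, -0.8, 0, 1, 0, 0, -0.8, 0, 1, 0, 0, -0.8, 0, 1, 0, 0, -0.8, 0, 1, 0, 0, -0.8, 0, 1, 0, 0, 0, 0, 1]}}

```text
clock: 10.75
eef_pos: [478.5, 21.4, 55.6]
eef_rot: [-3.142, 0.001, 0.065]
wrist_force: [-0.1, 0.7, -2.4]
finger_gap: 43.7
finger_force: 50.0
```

Past the plungers: the force has fallen back towards the weight alone. About 4 mm remains to seating.

Call:
{"name": "step_arm", "arguments": {"series": [0, 0, -1, 0, 1, 0, 0, -1, 0, 1, 0, 0, -0.7, 0, 1, 0, 0, -0.5, 0, 1, 0, 0, 0, 0, 1]}}

```text
clock: 11.38
eef_pos: [478.6, 21.4, 52.6]
eef_rot: [-3.142, 0.0, 0.065]
wrist_force: [0.2, 0.6, -3.8]
finger_gap: 44.4
finger_force: 50.0
```

Call:
{"name": "step_arm", "arguments": {"series": [0, 0, -0.5, 0, 1, 0, 0, -0.4, 0, 1, 0, 0, -0.3, 0, 1, 0, 0, 0, 0, 1]}}

```text
clock: 11.88
eef_pos: [478.7, 21.4, 51.7]
eef_rot: [3.142, -0.0, 0.065]
wrist_force: [-1.8, 1.1, 2.0]
finger_gap: 44.1
finger_force: 50.0
```

Call:
{"name": "step_arm", "arguments": {"series": [0, 0, -0.3, 0, 1, 0, 0, 0, 0, 1, 0, 0, 0, 0, 1, 0, 0, 0, 0, 1]}}

```text
clock: 12.38
eef_pos: [478.8, 21.4, 51.6]
eef_rot: [3.142, -0.0, 0.065]
wrist_force: [-4.7, -0.1, 6.8]
finger_gap: 44.4
finger_force: 50.0
```

Call:
{"name": "step_arm", "arguments": {"series": [0, 0, 0, 0, 0.8, 0, 0, 0, 0, 0.4, 0, 0, 0, 0, 0, 0, 0, 0, 0, 0, 0, 0, 0, 0, 0, 0, 0, 0, 0, 0, 0, 0, 12, 0, 0, 0, 0, 30, 0, 0, 0, 0, 40, 0, 0, 0, 0, 25, 0, 0, 0, 0, 10, 0, 0, 0, 0, 0, 0, 0]}}

```text
clock: 13.88
eef_pos: [478.7, 21.4, 168.3]
eef_rot: [3.142, -0.001, 0.065]
wrist_force: [-0.3, 0.5, 0.4]
finger_gap: 93.9
finger_force: 0.0
```

```bash
python3 - <<'E'
from h import *
s=manip.read_state();print(s["clock"],s["eef_pos"],s["eef_rot"])
p,d,i=cam("wrist");cv2.imwrite("pics/w3.png",p)
uv,P,Q=blob(i,d,(58,68),63,(479,21),60)
print("jig",len(Q),np.median(P[:,2]),cv2.minAreaRect(Q)); A=np.c_[P[:,:2],np.ones(len(P))];print("slope",np.linalg.lstsq(A,P[:,2],rcond=None)[0])
uv,P,Q=blob(i,d,(73,82),77,(479,21),20)
print("bush",len(Q),np.median(P[:,2]),cv2.minEnclosingCircle(Q))
p,d,i=cam("top")
vv,uu=np.mgrid[180:260,160:240];uv=np.c_[uu.ravel(),vv.ravel()];P=pts(i,uv,d)
m=(P[:,2]>2)&(P[:,2]<22);print("tray",cv2.minAreaRect(plane(i,uv[m],16)[:,:2].astype(np.float32)),np.median(P[np.hypot(P[:,0]-509,P[:,1]-249)<25,2]))
E
```

```text
13.875 [478.71251623  21.37502911 168.34570356] [ 3.14154401e+00 -6.29019722e-04  6.47875134e-02]
jig 4359 62.601867626823946 ((477.9485168457031, 21.4062442779541), (98.94898223876953, 45.90913009643555), 3.5979397296905518)
slope [-1.70537009e-05  5.00347211e-04  6.26129859e+01]
bush 428 76.573696010247 ((478.3077087402344, 21.389690399169922), 10.975747108459473)
tray ((507.55938720703125, 253.66937255859375), (188.7181396484375, 190.8229522705078), 88.95864868164062) 6.5228983051786145
```

View pics/w3.png

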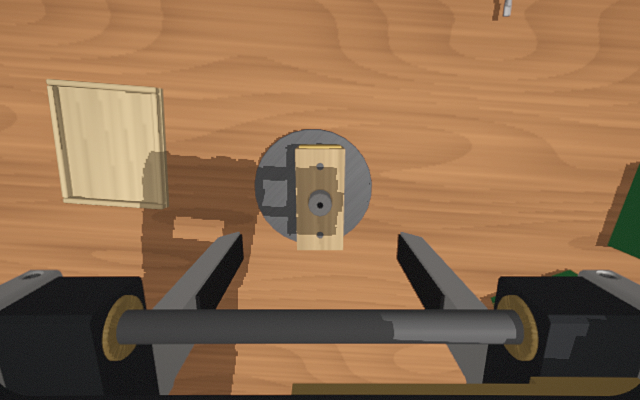

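The jig sits flat on the stand at (320,200), top at z 62.6. The bushing stands up by 14 mm at (320,203), i.e. (478.3,21.4). The tray is at (108,145). Next I'll grip the bushing.

Call:
{"name": "step_arm", "arguments": {"series": [-0.3, 0, -30, 0, 0, 0, 0, -30, 0, 0.3, 0, 0, -12, 0, 0.5, 0, 0, -6, 0, 0.6, 0, 0, 0, 0, 0.7, 0, 0, 0, 0, 1, 0, 0, 0, 0, 1, 0, 0, 0, 0, 1, 0, 0, 0, 0, 1, 0, 0, 0, 0, 1], "squeeze": 25}}

```text
clock: 15.22
eef_pos: [478.4, 21.4, 90.2]
eef_rot: [3.142, -0.0, 0.065]
wrist_force: [0.4, 0.9, 0.2]
finger_gap: 7.5
finger_force: 0.0
```

```bash
python3 - <<'E'
from h import *
s=manip.read_state();print(s["clock"],s["eef_pos"],s["finger_gap"])
p,d,i=cam("wrist");cv2.imwrite("pics/w4.png",p)
q,d2,i2=cam("scene");np.savez("s2.npz",q=q)
a=cv2.resize(p[100:330,200:440],(480,460))
b=cv2.resize(q[160:260,300:400],(320,320));b=cv2.copyMakeBorder(b,0,140,0,0,0)
cv2.imwrite("pics/w4.png",np.hstack([a,b]))
E
```

```text
15.225 [478.37372112  21.38948494  90.17854549] 7.51523334033384
```

View pics/w4.png

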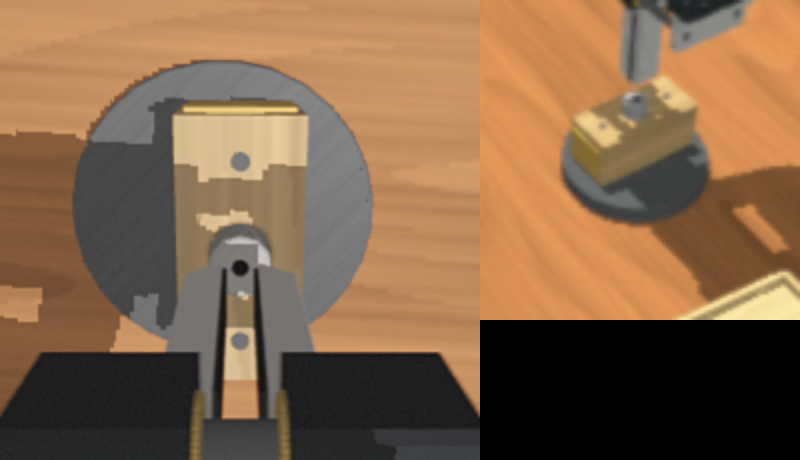

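The picture shows the fingers closed at crop (240,270), with the bushing still standing in front of them at (240,245). I'll use depth to see where the finger tips really are.

```bash
python3 - <<'E'
from h import *
s=manip.read_state();print(s["clock"],s["eef_pos"],s["finger_gap"],s["finger_force"],s["wrist_force"])
p,d,i=cam("wrist")
for u in(300,308,312,320,328,332,340):
    uv=[(u,v) for v in range(205,262,6)]
    print(u,[tuple(np.round(a).astype(int)) for a in pts(i,uv,d)])
uv,P,Q=blob(i,d,(58,68),63,(479,21),60);print("jig",len(Q),cv2.minAreaRect(Q))
uv,P,Q=blob(i,d,(72,82),77,(479,21),20);print("b",len(Q),cv2.minEnclosingCircle(Q))
E
```

```text
15.325 [478.36626653  21.36022626  90.15030238] 1.2124509308121403 0.0 [0.6348921  0.04024562 0.11634798]
300 [(np.int64(493), np.int64(36), np.int64(62)), (np.int64(489), np.int64(36), np.int64(63)), (np.int64(484), np.int64(36), np.int64(62)), (np.int64(480), np.int64(35), np.int64(63)), (np.int64(475), np.int64(35), np.int64(61)), (np.int64(471), np.int64(35), np.int64(62)), (np.int64(486), np.int64(33), np.int64(113)), (np.int64(486), np.int64(32), np.int64(122)), (np.int64(486), np.int64(32), np.int64(131)), (np.int64(487), np.int64(31), np.int64(138))]
308 [(np.int64(494), np.int64(30), np.int64(62)), (np.int64(489), np.int64(30), np.int64(62)), (np.int64(484), np.int64(30), np.int64(61)), (np.int64(485), np.int64(29), np.int64(76)), (np.int64(481), np.int64(29), np.int64(77)), (np.int64(487), np.int64(29), np.int64(104)), (np.int64(486), np.int64(28), np.int64(113)), (np.int64(487), np.int64(28), np.int64(123)), (np.int64(487), np.int64(28), np.int64(130)), (np.int64(487), np.int64(27), np.int64(138))]
312 [(np.int64(494), np.int64(28), np.int64(63)), (np.int64(490), np.int64(
[... 1690 characters left out ...]
64(15), np.int64(130)), (np.int64(488), np.int64(16), np.int64(139))]
340 [(np.int64(495), np.int64(8), np.int64(62)), (np.int64(491), np.int64(7), np.int64(62)), (np.int64(486), np.int64(7), np.int64(63)), (np.int64(481), np.int64(7), np.int64(62)), (np.int64(477), np.int64(6), np.int64(63)), (np.int64(472), np.int64(6), np.int64(62)), (np.int64(488), np.int64(10), np.int64(114)), (np.int64(488), np.int64(11), np.int64(123)), (np.int64(488), np.int64(12), np.int64(131)), (np.int64(488), np.int64(12), np.int64(138))]
jig 5109 ((478.16912841796875, 21.28740119934082), (99.73188018798828, 45.8995361328125), 3.6289963722229004)
b 443 ((478.6763000488281, 21.281641006469727), 11.180211067199707)
```

Depth shows the fingers closed above the bushing, with the tips near z≈100 rather than 65. I'll cross-check with the scene camera.

```bash
python3 - <<'E'
from h import *
for n in("scene","wrist"):
    p,d,i=cam(n)
    uv,P,Q=blob(i,d,(81,160),63,(478,21),30)
    h,e=np.histogram(P[:,2],bins=np.arange(80,164,4));print(n,dict(zip(e.astype(int).tolist(),h.tolist())))
    for z in(80,100,104,108,120):
        m=abs(P[:,2]-z)<3
        if m.any(): print(z,P[m].min(0).round(),P[m].max(0).round())
s=manip.read_state();print(s["eef_pos"],s["finger_gap"])
E
```

```text
scene {80: 0, 84: 0, 88: 0, 92: 0, 96: 1, 100: 3, 104: 8, 108: 12, 112: 13, 116: 16, 120: 11, 124: 13, 128: 14, 132: 14, 136: 13, 140: 19, 144: 13, 148: 11, 152: 13, 156: 13}
100 [490.  18.  99.] [491.  28. 102.]
104 [490.  14. 102.] [493.  31. 106.]
108 [474.  13. 106.] [493.  35. 111.]
120 [473.  11. 117.] [493.  36. 122.]
wrist {80: 0, 84: 0, 88: 0, 92: 0, 96: 12, 100: 51, 104: 88, 108: 103, 112: 116, 116: 124, 120: 138, 124: 131, 128: 163, 132: 172, 136: 175, 140: 196, 144: 234, 148: 271, 152: 177, 156: 46}
100 [485.  16.  98.] [488.  29. 103.]
104 [485.  10. 101.] [488.  32. 107.]
108 [485.  10. 105.] [488.  34. 111.]
120 [485.  10. 117.] [488.  34. 123.]
[478.3541919   21.37217789  90.11983508] 0.130076028233029
```

Both cameras put the visible tips at z≈98 while the TCP reads 90. The jaws also shut fully without meeting the bushing. So the real tips are about 8 mm above the TCP reading, and I'll act on that: open, go down 30 mm while watching force, and grip.

Call:
{"name": "step_arm", "arguments": {"series": [0, 0, 0, 0, 0.4, 0, 0, 0, 0, 0.4, 0, 0, 0, 0, 0.4, 0, 0, 0, 0, 0.4, 0, 0, 0, 0, 0.4, 0, 0, 0, 0, 0.4, 0, 0, -8, 0, 0.4, 0, 0, -8, 0, 0.4, 0, 0, -6, 0, 0.4, 0, 0, 0, 0, 0.4]}}

```text
clock: 16.73
eef_pos: [478.1, 21.4, 67.6]
eef_rot: [-3.141, 0.001, 0.065]
wrist_force: [-0.5, 0.0, 0.1]
finger_gap: 56.7
finger_force: 0.0
```

Call:
{"name": "step_arm", "arguments": {"series": [0, 0, -4, 0, 0.4, 0, 0, -3, 0, 0.4, 0, 0, 0, 0, 0.4, 0, 0, 0, 0, 1, 0, 0, 0, 0, 1, 0, 0, 0, 0, 1, 0, 0, 0, 0, 1, 0, 0, 0, 0, 1, 0, 0, 0, 0, 1, 0, 0, 0, 0, 1, 0, 0, 0, 0, 1]}}

```text
clock: 18.1
eef_pos: [478.4, 21.4, 61.2]
eef_rot: [-3.142, -0.0, 0.065]
wrist_force: [0.1, -0.2, 0.0]
finger_gap: 20.1
finger_force: 25.0
```

Call:
{"name": "step_arm", "arguments": {"series": [0, 0, 3, 0, 1, 0, 0, 5, 0, 1, 0, 0, 8, 0, 1, 0, 0, 12, 0, 1, 0, 0, 12, 0, 1, 0, 0, 5, 0, 1, 0, 0, 0, 0, 1]}}

```text
clock: 18.98
eef_pos: [478.5, 21.4, 106.5]
eef_rot: [3.142, -0.001, 0.065]
wrist_force: [-0.1, 0.5, -0.6]
finger_gap: 20.0
finger_force: 25.0
```

```bash
python3 - <<'E'
from h import *
s=manip.read_state();print(s["clock"],s["eef_pos"],s["finger_gap"],s["wrist_force"])
p,d,i=cam("wrist");cv2.imwrite("pics/w5.png",p)
uv,P,Q=blob(i,d,(58,68),63,(479,21),60);print("jig",len(Q),np.median(P[:,2]),cv2.minAreaRect(Q))
vv,uu=np.mgrid[0:400,0:250];uv=np.c_[uu.ravel(),vv.ravel()];P=pts(i,uv,d)
m=(P[:,2]>13)&(P[:,2]<19)&(P[:,1]>170)&(P[:,1]<320)&(P[:,0]>430);print("tray",m.sum(),cv2.minAreaRect(plane(i,uv[m],16)[:,:2].astype(np.float32)))
E
```

```text
18.975 [478.48749388  21.38389435 106.49871146] 19.995352143670836 [-0.09921577  0.51452649 -0.58490209]
jig 4638 62.58574256993566 ((478.00323486328125, 21.305055618286133), (99.79798126220703, 45.901031494140625), 3.6077897548675537)
tray 3358 ((510.722412109375, 248.60316467285156), (112.21086883544922, 129.35885620117188), 89.43888854980469)
```

View pics/w5.png

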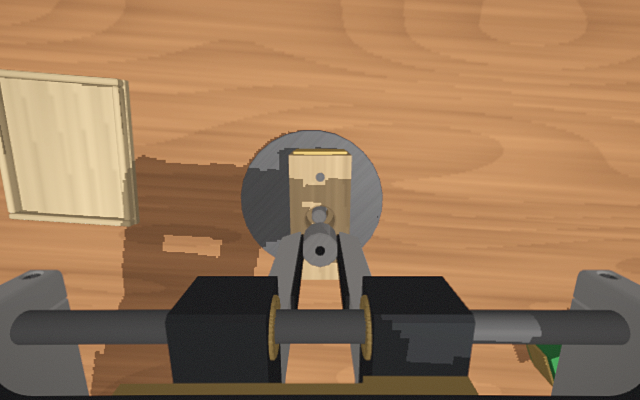

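The bushing (320,245) is held upright between the fingers. The jig is still flat on the stand, with the post visible in the empty recess at (320,213). The tray is at (65,148), centre (510,249). I'll carry the bushing there.

Call:
{"name": "step_arm", "arguments": {"series": [2, 12, 0, 0, 1, 3, 24, 0, 0, 1, 4, 32, 0, 0, 1, 5, 36, 0, 0, 1, 5, 36, 0, 0, 1, 5, 36, 0, 0, 1, 4, 28, 0, 0, 1, 2, 16, 0, 0, 1, 1, 7, 0, 0, 1, 0, 0, -20, 0, 1, 0, 0, -30, 0, 1, 0, 0, -20, 0, 1, 0, 0, -12, 0, 1, 0, 0, -5, 0, 1, 0, 0, 0, 0, 1]}}

```text
clock: 20.9
eef_pos: [509.6, 248.3, 19.4]
eef_rot: [-3.141, -0.0, 0.065]
wrist_force: [-0.2, -0.2, 0.6]
finger_gap: 20.0
finger_force: 25.0
```

Call:
{"name": "step_arm", "arguments": {"series": [0, 0, -2, 0, 1, 0, 0, -2, 0, 1, 0, 0, -1, 0, 1, 0, 0, -0.7, 0, 1, 0, 0, -0.5, 0, 1, 0, 0, 0, 0, 1]}}

```text
clock: 21.65
eef_pos: [509.4, 248.4, 13.0]
eef_rot: [-3.142, -0.0, 0.065]
wrist_force: [0.6, 1.4, -0.5]
finger_gap: 20.5
finger_force: 25.0
```

Call:
{"name": "step_arm", "arguments": {"series": [0, 0, -0.4, 0, 1, 0, 0, -0.4, 0, 1, 0, 0, -0.3, 0, 1, 0, 0, 0, 0, 1]}}

```text
clock: 22.15
eef_pos: [509.5, 248.4, 12.2]
eef_rot: [-3.142, -0.0, 0.065]
wrist_force: [-1.3, -1.0, 5.0]
finger_gap: 20.1
finger_force: 25.0
```

Contact with the tray floor at the expected height. Next I'll release and retreat.

Call:
{"name": "step_arm", "arguments": {"series": [0, 0, 0, 0, 0.7, 0, 0, 0, 0, 0.6, 0, 0, 0, 0, 0.5, 0, 0, 0, 0, 0.5, 0, 0, 0, 0, 0.5, 0, 0, 0, 0, 0.5, 0, 0, 8, 0, 0.5, 0, 0, 25, 0, 0.5, 0, 0, 40, 0, 0.5, 0, 0, 40, 0, 0.5, 0, 0, 20, 0, 0.5, 0, 0, 0, 0, 0.5]}}

```text
clock: 23.65
eef_pos: [510.0, 248.6, 146.6]
eef_rot: [-3.141, -0.003, 0.065]
wrist_force: [-1.1, 0.8, -1.2]
finger_gap: 46.8
finger_force: 0.0
```

```bash
python3 - <<'E'
from h import *
s=manip.read_state();print(s["clock"],s["eef_pos"],s["finger_gap"],s["wrist_force"])
p,d,i=cam("wrist");cv2.imwrite("pics/w6.png",p)
uv,P,Q=blob(i,d,(22,36),28,(509.5,248.4),25);A=np.c_[P[:,:2]-P[:,:2].mean(0),np.ones(len(P))]
print("bush",len(Q),np.median(P[:,2]),cv2.minEnclosingCircle(Q),np.linalg.lstsq(A,P[:,2],rcond=None)[0])
uv,P,Q=blob(i,d,(58,68),63,(479,21),60);print("jig",len(Q),np.median(P[:,2]),cv2.minAreaRect(Q))
E
```

```text
23.65 [509.9735765  248.62595007 146.603769  ] 46.830243315549026 [-1.08354713  0.75206589 -1.21931648]
bush 364 27.590142767805276 ((509.5249328613281, 248.67559814453125), 11.07530689239502) [-4.70120810e-02 -1.34900668e-02  2.74596408e+01]
jig 4852 62.24537466756982 ((478.52374267578125, 23.820167541503906), (100.17769622802734, 49.84941864013672), 3.6963376998901367)
```

View pics/w6.png

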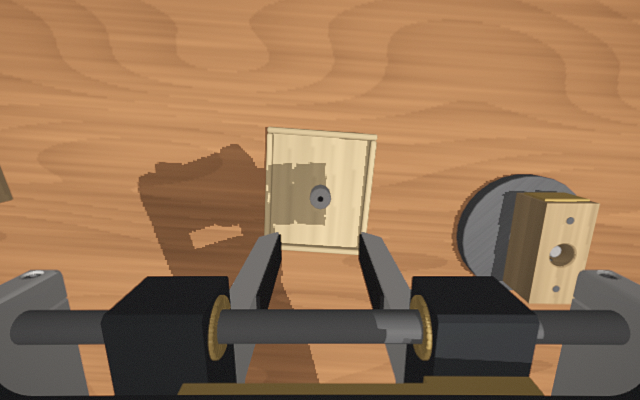

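The bushing stands upright in the tray at (320,197), top at z 27.6. The jig sits flat on the stand at (560,250), and the gripper is clear of both. Handing in.

```bash
python3 -c "
from cell import manip
print(manip.sign_off())"
```

```text
the job is handed in; nothing more can be done
None
```

The job is handed in at about 24 s of the 67 s limit: the jig is flat on the stand with the bushing poked out, and the bushing is upright in the tray by the last wrist-camera check; the hand-in returned no verdict.

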